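Set up the stirred reagent and open the tubes for pipetting

TASK

Get the bench ready for pipetting: stand the small amber jar upright, its loose cap still on, in the middle of the stirrer's chuck and swing the sleeve's lever round until all three jaws grip the jar, then set the speed knob to about half-way. Lift the cap off the clamped jar and the cap off every tube that still has one, and set each cap the way up it was, seated in its own well of the white cap tray (the jar's cap in the large well). Leave the jar clamped and stirring, do not tip it over, and leave the other bench things where they are.

Things in the scene. Friction and masses are not known exactly. Their poses are not given: they have to be found in the camera images.
- jar: Small amber glass reagent jar: body 46 mm diameter up to 50 mm height, sloping shoulder, neck 28 mm diameter up to 78 mm height; about 0.13 to 0.25 kg. Stands upright on the right of the bench at the start. Origin: centre of its underside, z up. With its cap on it is 82 mm tall.
- jarcap: The jar's white ribbed cap, 39 mm diameter, 24 mm high, already unscrewed and sitting loose over the neck (not threaded; lifts straight off with 2.5 mm play all round). Origin: centre of its open underside, z up towards its flat top. On the jar its origin is 58 mm above the jar's.
- cap0: Loose slip-on aluminium tube cap, 30 mm diameter, 24 mm high, closed top, skirt 21 mm deep inside. Origin: centre of its open underside, z up. On a tube its underside is 91 mm and its top 115 mm above the bench. Two to four of the five caps cap0 to cap4 are there; an absent one reads None.
- cap1: Loose slip-on aluminium tube cap, 30 mm diameter, 24 mm high, closed top, skirt 21 mm deep inside. Origin: centre of its open underside, z up. On a tube its underside is 91 mm and its top 115 mm above the bench. Two to four of the five caps cap0 to cap4 are there; an absent one reads None.
- cap2: Loose slip-on aluminium tube cap, 30 mm diameter, 24 mm high, closed top, skirt 21 mm deep inside. Origin: centre of its open underside, z up. On a tube its underside is 91 mm and its top 115 mm above the bench. Two to four of the five caps cap0 to cap4 are there; an absent one reads None.
- cap3: Loose slip-on aluminium tube cap, 30 mm diameter, 24 mm high, closed top, skirt 21 mm deep inside. Origin: centre of its open underside, z up. On a tube its underside is 91 mm and its top 115 mm above the bench. Two to four of the five caps cap0 to cap4 are there; an absent one reads None.
- cap4: Loose slip-on aluminium tube cap, 30 mm diameter, 24 mm high, closed top, skirt 21 mm deep inside. Origin: centre of its open underside, z up. On a tube its underside is 91 mm and its top 115 mm above the bench. Two to four of the five caps cap0 to cap4 are there; an absent one reads None.
- rack: Single-row aluminium tube rack on the left, fixed to the bench, 76 x 212 mm, top plate 75 mm high, with five glass culture tubes (21 mm diameter, mouths 112 mm above the bench) along its own y axis at y = -80, -40, 0, 40, 80 mm. Only some tubes wear a cap; the others are already open. Origin: centre of its underside.
- tray: White plastic cap tray, right of the robot, loose (0.6 kg), 62 x 236 x 18 mm high, five round wells 7 mm deep along its own y axis: four small wells (38 mm diameter, for the tube caps) at y = -94, -50, -6, 38 mm and one large well (48 mm diameter, for the jar's cap) at y = 87 mm. Well floors 11 mm above the bench; a seated cap stands 17 mm proud. Origin: centre of its underside, z up.
- stirrer: Cream magnetic stirrer, 250 x 160 mm, deck 62 mm high, fixed, its long side along its own x axis (away from the robot). A three-jaw self-centring chuck for the vessel lies on its round plate, 50 mm beyond its centre; its speed knob is 85 mm before its centre, on the robot's side. Origin: centre of its underside.
- chuck (a point): Centre of the chuck's flat floor (70 mm above the bench), where the jar stands. Axes as the stirrer's. Three smooth steel jaws, 14 mm wide and 19 mm high above this floor, stand at 0, 120 and 240 degrees from the stirrer's x axis; open, they leave a clear circle 66 to 71 mm across for the jar.
- jaw0: Chuck jaw at 0 degrees (far side); slides inward as the sleeve turns. Origin: the chuck centre, moving inward with the jaw.
- jaw1: Chuck jaw at 120 degrees; as jaw0.
- jaw2: Chuck jaw at 240 degrees; as jaw0.
- sleeve (a joint): Angle of the chuck's sleeve (knurled ring with one lever) in rad, 0 to 1.75, growing anticlockwise from above. It drives all three jaws inward, 9.5 mm per rad; starts open at 0 to 0.25; the jaws meet the jar at about 1.32, where it goes stiff (8 to 15 N more at the lever grips it well). Friction 0.25 N m, about 3 N at the lever; stays where it is left and locks the jaws.
- lever_grip (a point): Middle of the upright black round grip on the sleeve's lever, 16 mm diameter, 34 mm tall, 88 mm from the chuck's axis and at this point 34 mm above the chuck's floor (the grip's top is 14 mm higher). At sleeve 0 it stands at -125 degrees from the stirrer's x axis (front right) and swings to the right and back as the sleeve closes. It does not spin on the lever.
- speed (a joint): Angle of the stirrer's speed knob in rad, 0 (off) to 2.6 (full), growing clockwise seen from above; half-way is 1.3. Friction 0.03 N m; stays where it is left.
- speed_grip (a point): Point on the knob's axis at the height to grip it, 99 mm above the bench. The knob's grip is an upright bar 42 mm long, 14 mm thick, its top 7 mm above this point and its foot 25 mm below; at 0 it lies along the stirrer's x axis with the white mark on the robot's side. Axes turn with the knob.
- bulb: Bystander, orange rubber pipette bulb, 56 mm diameter, 90 mm tall; to be left where it stands. Origin: centre of its underside.
- beaker: Bystander, empty 66 mm glass beaker, 75 mm tall; to be left where it stands. Origin: centre of its underside.
- stock: Bystander, closed amber stock bottle, 64 mm diameter, 125 mm tall; to be left where it stands. Origin: centre of its underside.
- scissors: Bystander, scissors with red handles lying flat, 170 mm long; to be left where it stands. Origin: centre of its underside.
- dish: Bystander, shallow glass dish, 84 mm diameter; to be left where it stands. Origin: centre of its underside.
- washbottle: Bystander, white wash bottle with red nozzle, 60 mm diameter, 165 mm tall; to be left where it stands. Origin: centre of its underside.

How it is judged:
By the outcome, as a careful person would: the job done as asked, in the order asked, and still so for the second after the job is handed in, with the robot touching nothing.
Of cap0, cap1, cap2, cap3, cap4 only 2 to 4 are there at a start; the rules pass over those that are not, and their reading is None.
At some moment in a run one of jar, tray may be knocked a few centimetres aside while the robot is not near it.
It also fails if it takes over 210 s, if anything falls off the work surface, if the arm or the gripper's body presses on something with over 40 N, if the wrist force passes 120 N, or if a joint passes its speed limit or range.

ROBOT

A 6-joint arm with a two-finger parallel gripper is mounted at the origin on the work surface. World frame = base frame: x ahead of the robot, y to its left, z up, the work surface at z = 0. Lengths are in m, angles in rad, forces in N, time in s.
With the tool pointing down it reaches from about 0.35 to 0.85 m from the base axis. Payload 8.1 kg.
Tool frame: the origin (TCP) lies between the finger pads; the fingertips stand 11 mm ahead of it and the grasp point (between the pads) lies 8 mm behind it (robot.tips_ahead is the distance from the TCP to the fingertips, in m); z points along the fingers, y is the line along which they close (so a half turn about z gives the same grasp; the last joint's range is limited). The gripper opens to 93 mm and grips with 3 to 60 N. Pads are 15 mm wide; open, the fingers measure 128 mm over their backs; the gripper's body (75 mm by 188 mm) begins 65 mm behind the grasp point.
Start: joints at [-1.411, 0.13, 1.488, -0, 1.523, -0.085], TCP at [0.145, -0.582, 0.23] pointing down, gripper open.
Joint ranges: [-2.96, 2.96], [-0.89, 2.26], [0.02, 2.5], [-1.34, 4.48], [0, 2.73], [-2.66, 2.66]. Speed limits (rad/s): [2.39, 2.39, 2.79, 3.14, 3.14, 3.14].

INTERFACE

Orientations are given as a rotation vector (axis times angle).
In Python, from plant import robot gives the robot as it stands. The module is installed in compiled form; this text tells all that it offers.
- The arm moves only by the tool move_arm, never from a script. Its argument "deltas" is one flat list of numbers, 7 for each row, row after row: the shift along the tool's x, y, z in m, then the turn, a rotation vector about the tool's x, y, z in rad, then the opening, from 0 (shut) to 1 (fully open). A call has 1 to 12 rows; each row is the pose to reach, as a shift and turn from the pose commanded when the call began, along the tool's axes at that moment; what a row does not reach only later rows make up. A row lasts 1/8 s, in which the tool goes at most 62.5 mm and 10.7 degrees, less where a joint would pass 70% of its speed; a pose out of reach is approached as far as the arm can. A call with a gripper value outside its range is refused whole. The fingers move at their own pace and stop on an object; "squeeze" is the grip in N (left out, the last holds). Time passes only in rows, so rows that repeat a pose let the fingers close. It gives the time, the measured TCP pose, the force, the opening and the grip force at its end, in the units of the state.
- robot.read_state(): the state, without advancing time (a new reading comes with each control period).
- robot.read_camera(name): name is "side" or "top" or "wrist"; returns (picture, depth): 480x640x3 uint8, red, green, blue; 480x640 float32, m along the optical axis (not along the pixel's ray), 0 where there is no reading.
- robot.camera_model(name): a dict with "K" (3x3 intrinsics, pixels), "R" (3x3) and "t" (3): a world point X has camera coordinates R X + t; the wrist camera has in their place "tool_from_camera" (4x4, takes a point from camera to tool coordinates, whose origin is the TCP and whose axes are the flange's). Camera axes: x right, y down, z forward; pixel columns grow to the right and rows downward; lengths in m; the calibration is good to about 2 mm. A picture is of the moment at which its call begins: read the wrist's pose just before it. camera_model takes no time and is no camera call.
- robot.close_job(): hands the job in; it is judged then, once.
Trained networks look in the newest picture that a camera, given by its name, has taken for a name from the list of things; names that differ only in an ending like _2 or _b are one class to them, and where a whole thing is asked for, a point or a joint stands for the part that bears it (a point fixed in the world has none). Each returns a list of dicts, best first, with "confidence" (0 to 1); they miss things now and then, are a little off and sometimes report something else, mostly with a low value. They report only what shows in the picture. A call takes as long as a camera call.
- robot.recognise(camera, label): "uv" ([column, row] in pixels, amid what is visible of it).
The state is a dict: "t": time; "q": joint angles; "dq": joint speeds; "joint_torque": joint torques, N m; "tool_pos": TCP position; "orientation": TCP orientation; "force": force on the tool from outside, world axes, zero at the start; "wrist_torque": the same for the moment, N m; "opening": finger opening in m; "gripper_force": force on a finger pad.
Only numpy, scipy, OpenCV 4.12 (cv2) and the standard library are available. Lean on these libraries where they do the work, as an engineer would, in place of code of your own. Each camera call takes 0.05 s, during which the arm holds its last target. There are 200 camera calls.

## Working session

There is one attempt and no reset: what is moved stays moved. The work goes in short steps, Python scripts to look and compute and a tool call to move; the robot and the scene stay as the last step left them, time stands still between calls to the robot, and variables do not carry over. Pictures are saved under pics/ and viewed, at most 14 in all, crops included, and the job is handed in when it is done.

Besides the shell and the picture viewer there is one more tool, called after "Request:" by a JSON object that holds its "op" and its "data", one argument or row to a line. move_arm: Moves the arm, as the interface text tells. Its arguments: {"type":"object","properties":{"deltas":{"type":"array","items":{"type":"number"}},"squeeze":{"type":"number"}},"required":["deltas"]}

```bash
mkdir -p pics
cat > h.py <<'E'
import numpy as np, cv2
from plant import robot
from scipy.spatial.transform import Rotation as Rn
def cam(name):
    s=robot.read_state(); im,d=robot.read_camera(name); m=robot.camera_model(name)
    K=np.array(m["K"])
    if name=="wrist":
        T=np.eye(4);T[:3,:3]=Rn.from_rotvec(s["orientation"]).as_matrix();T[:3,3]=s["tool_pos"]
        W=T@np.array(m["tool_from_camera"])
    else:
        W=np.eye(4);R=np.array(m["R"]);W[:3,:3]=R.T;W[:3,3]=-R.T@np.array(m["t"])
    return im,d,K,W
def cloud(d,K,W):
    v,u=np.mgrid[:480,:640]
    P=np.stack([(u-K[0,2])/K[0,0]*d,(v-K[1,2])/K[1,1]*d,d],-1)
    P=P@W[:3,:3].T+W[:3,3]; P[d<=0]=np.nan
    return P
def save(n,im): cv2.imwrite(f"pics/{n}.png",im[...,::-1])
def circ(P2):
    A=np.c_[2*P2,np.ones(len(P2))];b=(P2**2).sum(1)
    x=np.linalg.lstsq(A,b,rcond=None)[0];return x[:2],np.sqrt(x[2]+x[:2]@x[:2])
E
cat > a.py <<'E'
from h import *
for c in("top","side"):
    im,d,K,W=cam(c);P=cloud(d,K,W);save(c+"0",im);np.savez(c+"0.npz",im=im,P=P)
    print(c,"campos",W[:3,3].round(3))
    for n in["jar","jarcap","cap0","rack","tray","stirrer","lever_grip","speed_grip","jaw0","bulb","beaker","stock","scissors","dish","washbottle"]:
        for r in robot.recognise(c,n)[:5]:
            if r["confidence"]<.3: continue
            u,v=np.round(r["uv"]).astype(int); print(n,round(r["confidence"],2),u,v,P[v,u].round(3))
print(robot.read_state())
E
python3 a.py
```

```text
top campos [ 0.437 -0.047  1.181]
jar 0.53 387 258 [ 0.574 -0.211  0.043]
jarcap 0.82 398 254 [ 0.578 -0.229  0.085]
cap0 0.72 128 300 [0.468 0.334 0.115]
rack 0.68 166 282 [0.509 0.27  0.075]
rack 0.37 324 228 [ 0.633 -0.068  0.079]
tray 0.96 415 320 [ 0.438 -0.279  0.009]
stirrer 0.75 295 247 [ 0.591 -0.006  0.07 ]
lever_grip 0.55 321 233 [ 0.623 -0.062  0.072]
speed_grip 0.71 128 217 [0.663 0.387 0.007]
speed_grip 0.67 130 300 [0.468 0.331 0.113]
speed_grip 0.65 203 180 [0.757 0.218 0.003]
speed_grip 0.62 377 172 [nan nan nan]
speed_grip 0.59 482 220 [ 0.672 -0.439  0.008]
jaw0 0.64 303 199 [ 0.695 -0.021  0.087]
bulb 0.8 378 174 [ 0.765 -0.19   0.052]
bulb 0.37 291 284 [ 0.508 -0.001  0.106]
beaker 0.9 200 183 [0.748 0.224 0.006]
stock 0.72 322 166 [ 0.767 -0.061  0.101]
scissors 0.82 475 218 [ 0.678 -0.425 -0.002]
scissors 0.56 126 218 [0.661 0.392 0.006]
dish 0.63 125 218 [0.661 0.395 0.005]
washbottle 0.8 504 283 [ 0.518 -0.448  0.106]
washbottle 0.58 127 217 [0.663 0.39  0.006]
washbottle 0.55 294 249 [ 0.585 -0.004  0.081]
side campos [0.02  0.688 0.676]
jar 0.63 244 303 [0.
[... 1025 characters left out ...]
47 [ 0.436 -0.279  0.01 ]
{'t': 1.6, 'q': array([-1.41140690e+00,  1.30375443e-01,  1.48820803e+00, -1.32432711e-05,
        1.52303129e+00, -8.53711380e-02]), 'dq': array([ 0.0005498 ,  0.00097105, -0.00210318, -0.00090161,  0.00019951,
       -0.00072068]), 'joint_torque': array([ 1.17935670e-03, -5.59744835e+01, -4.92045307e+01,  7.69430283e-02,
        2.27161380e-02, -6.49268756e-06]), 'tool_pos': array([ 0.14542676, -0.58209996,  0.22964548]), 'orientation': array([-3.11807473e+00, -3.83508373e-01,  2.20490534e-05]), 'force': array([0.2417261 , 0.50237511, 0.0977319 ]), 'wrist_torque': array([ 0.02011148, -0.04751585,  0.00755399]), 'gripper_force': 0.0, 'opening': 0.09333936077840872}
```

View pics/top0.png

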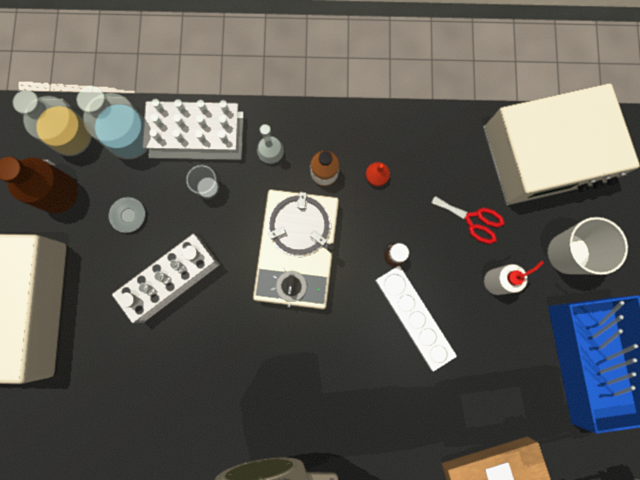

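View pics/side0.png

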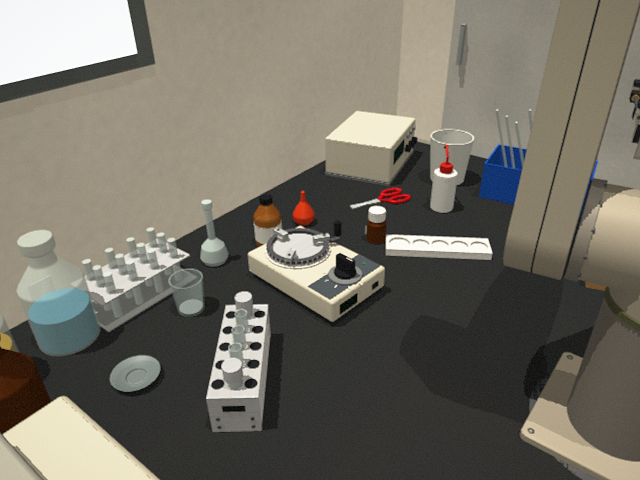

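```bash
cat > b.py <<'E'
from h import *
Z=np.load("top0.npz");P=Z["P"].reshape(-1,3)
def sel(x0,x1,y0,y1,z0,z1):
    m=(P[:,0]>x0)&(P[:,0]<x1)&(P[:,1]>y0)&(P[:,1]<y1)&(P[:,2]>z0)&(P[:,2]<z1);return P[m]
def rect(Q,n):
    (c,s,a)=cv2.minAreaRect((Q[:,:2]*1000).astype(np.float32)); print(n,len(Q),np.round(c,1),np.round(s,1),round(a,1),"z",np.median(Q[:,2]).round(4))
rect(sel(.4,.75,-.15,.12,.058,.066),"stirrer deck")
rect(sel(.3,.62,-.4,-.19,.008,.022),"tray")
rect(sel(.4,.6,.15,.4,.07,.08),"rack")
for n,b in dict(jarcap=(.5,.65,-.26,-.18,.076,.09),capA=(.42,.52,.28,.38,.105,.122),capB=(.53,.62,.17,.27,.105,.122),grip=(.5,.75,-.14,.06,.11,.125)).items():
    Q=sel(*b); 
    if len(Q): rect(Q,n); print(cv2.minEnclosingCircle((Q[:,:2]*1000).astype(np.float32)))
print(robot.camera_model("wrist"))
E
python3 b.py
```

```text
stirrer deck 3894 [610.5 -10.3] [159.6 291.7] 84.0 z 0.0626
tray 2851 [ 465.3 -292.2] [205.9 305.8] 89.2 z 0.016
rack 2676 [519.2 276.6] [ 77.6 215.1] 39.0 z 0.0758
jarcap 260 [ 582.3 -232. ] [38.  38.4] 44.3 z 0.0825
((582.3630981445312, -231.7699432373047), 20.04454231262207)
capA 231 [484.4 313.7] [29.6 88.2] 31.8 z 0.1152
((488.4992980957031, 316.02191162109375), 44.78242492675781)
capB 216 [556.8 225.6] [29.8 64. ] 46.6 z 0.1152
((558.9888916015625, 227.91146850585938), 32.23200607299805)
grip 49 [551.2 -42.4] [ 17.1 122.4] 42.5 z 0.1176
((549.24072265625, -44.02784729003906), 61.38106918334961)
{'K': array([[330.59290144,   0.        , 324.64545755],
       [  0.        , 330.59290144, 240.43506365],
       [  0.        ,   0.        ,   1.        ]]), 'tool_from_camera': array([[ 8.87817585e-04, -9.63281186e-01, -2.68493144e-01,
         7.50523692e-02],
       [ 9.99999557e-01,  9.38977553e-04, -6.21327536e-05,
         2.49280883e-04],
       [ 3.11960348e-04, -2.68492970e-01,  9.63281593e-01,
        -1.53980650e-01],
       [ 0.00000000e+00,  0.00000000e+00,  0.00000000e+00,
         1.00000000e+00]])}
```

```bash
cat >> h.py <<'E'
import sys
CMD="cmd.txt"
def plan(x,y,z,a,s=None):
    s=s or robot.read_state(); R=Rn.from_rotvec(s["orientation"]).as_matrix()
    ar=np.radians(a); Rt=np.array([[np.cos(ar),np.sin(ar),0],[np.sin(ar),-np.cos(ar),0],[0,0,-1]])
    d=R.T@(np.array([x,y,z])-s["tool_pos"]); rv=Rn.from_matrix(R.T@Rt).as_rotvec()
    print("plan",d.round(4),rv.round(4),"dist",np.linalg.norm(d).round(3),"a now",np.degrees(np.arctan2(R[1,0],R[0,0])).round(2))
E
python3 -c "
from h import *
plan(.56,-.1,.35,0)"
```

```text
plan [ 0.519  -0.3673 -0.1204] [-0.      0.      0.2448] dist 0.647 a now 14.02
```

Request:
{"op": "move_arm", "data": {
  "deltas": [0.519, -0.367, -0.12, 0, 0, 0.245, 0.9, 0.519, -0.367, -0.12, 0, 0, 0.245, 0.9, 0.519, -0.367, -0.12, 0, 0, 0.245, 0.9, 0.519, -0.367, -0.12, 0, 0, 0.245, 0.9, 0.519, -0.367, -0.12, 0, 0, 0.245, 0.9, 0.519, -0.367, -0.12, 0, 0, 0.245, 0.9, 0.519, -0.367, -0.12, 0, 0, 0.245, 0.9, 0.519, -0.367, -0.12, 0, 0, 0.245, 0.9, 0.519, -0.367, -0.12, 0, 0, 0.245, 0.9, 0.519, -0.367, -0.12, 0, 0, 0.245, 0.9, 0.519, -0.367, -0.12, 0, 0, 0.245, 0.9, 0.519, -0.367, -0.12, 0, 0, 0.245, 0.9]
}}

```text
t: 3.1
tool_pos: [0.5605, -0.0994, 0.3495]
orientation: [3.141, 0.003, -0.0]
force: [-0.5, -0.4, -0.9]
opening: 0.0837
gripper_force: 0.0
```

```bash
cat > w.py <<'E'
from h import *
n=sys.argv[1]; im,d,K,W=cam("wrist");P=cloud(d,K,W);save(n,im);np.savez(n+".npz",im=im,P=P)
s=robot.read_state();print(s["t"],s["tool_pos"].round(4),s["orientation"].round(4),s["force"].round(2))
E
python3 w.py w1
```

```text
3.15 [ 0.5598 -0.1005  0.3493] [ 3.1412e+00  1.0000e-03 -1.3000e-03] [-1.56 -1.38  0.39]
```

View pics/w1.png

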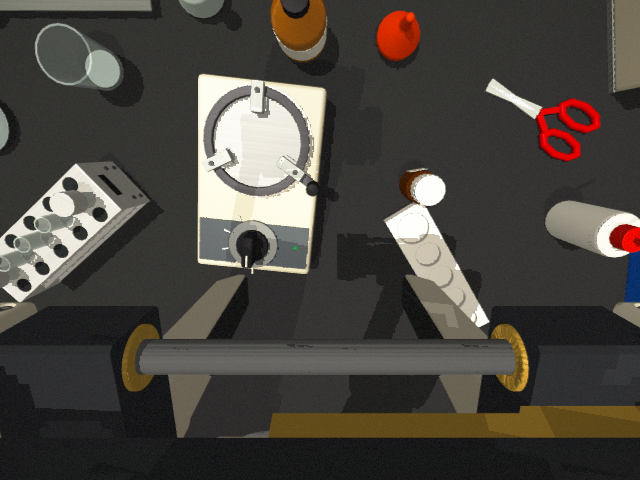

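```bash
cat > c.py <<'E'
from h import *
Z=np.load("w1.npz");P3=Z["P"];m3=np.zeros((480,640),bool);m3[:280]=1
P=P3[m3]
def sel(x0,x1,y0,y1,z0,z1):
    m=(P[:,0]>x0)&(P[:,0]<x1)&(P[:,1]>y0)&(P[:,1]<y1)&(P[:,2]>z0)&(P[:,2]<z1);return P[m]
def rect(Q,n):
    # largest cluster
    g=np.zeros((500,600),np.uint8);ij=((Q[:,:2]-[.3,-.5])*500).astype(int)  # 2mm
    ok=(ij>=0).all(1)&(ij[:,0]<500)&(ij[:,1]<600);Q=Q[ok];ij=ij[ok];g[ij[:,0],ij[:,1]]=1
    g=cv2.dilate(g,np.ones((3,3)));k,l,st,_=cv2.connectedComponentsWithStats(g)
    b=1+st[1:,4].argmax();Q=Q[l[ij[:,0],ij[:,1]]==b]
    (c,s,a)=cv2.minAreaRect((Q[:,:2]*1000).astype(np.float32)); print(n,len(Q),np.round(c,1),np.round(s,1),round(a,1),"z",np.median(Q[:,2]).round(4),"mean",Q.mean(0).round(4))
    return Q
rect(sel(.4,.75,-.11,.08,.056,.068),"stirrer deck")
rect(sel(.3,.62,-.4,-.19,.012,.022),"tray top")
rect(sel(.4,.62,.1,.4,.072,.079),"rack")
rect(sel(.5,.65,-.26,-.18,.076,.09),"jarcap")
rect(sel(.53,.62,.17,.27,.113,.122),"capB")
rect(sel(.5,.75,-.12,.0,.112,.125),"levergrip")
rect(sel(.48,.57,-.05,.05,.101,.11),"knob")
for b in((.66,.75,-.05,.05),(.58,.63,-.0,.06),(.58,.63,-.06,-.01)): rect(sel(*b,.085,.093),"jaw")
Q=sel(.55,.75,-.1,.1,.066,.074);rect(Q,"plate")
E
python3 c.py
```

```text
stirrer deck 9825 [590.   -9.4] [157.5 254.2] 84.4 z 0.0613 mean [0.5571 0.0033 0.0616]
tray top 1866 [ 483.5 -255.7] [147.6  62.3] 32.3 z 0.0169 mean [ 0.4929 -0.2528  0.0168]
rack 5077 [527.3 266.1] [ 77.  192.4] 39.0 z 0.0741 mean [0.534  0.2527 0.0742]
jarcap 762 [ 584.2 -232.3] [38.4 38.8] 10.4 z 0.0809 mean [ 0.5846 -0.2322  0.0807]
capB 435 [570.6 212.7] [28.9 29.6] 5.5 z 0.1142 mean [0.5705 0.2126 0.1142]
levergrip 142 [589.  -84.6] [15.3 14. ] 0.3 z 0.1166 mean [ 0.5896 -0.0845  0.1164]
knob 343 [ 5.085e+02 -4.000e-01] [14.5 40.5] 84.1 z 0.1047 mean [ 0.5089 -0.001   0.1046]
jaw 401 [694.2 -19.8] [14.5 35. ] 83.6 z 0.0879 mean [ 0.6943 -0.0199  0.088 ]
jaw 326 [620.6  33.5] [13.9 35.2] 24.6 z 0.0879 mean [0.6203 0.0336 0.088 ]
jaw 204 [614.2 -52.8] [25.2 14.1] 54.0 z 0.0879 mean [ 0.615  -0.051   0.0879]
plate 5526 [641.5 -13.2] [110.  108.3] 84.5 z 0.069 mean [ 0.6436 -0.0131  0.069 ]
```

```bash
python3 -c "
from h import *
plan(.584,-.232,.2,0)"
```

```text
plan [0.0242 0.1315 0.1493] [0.0004 0.0008 0.0006] dist 0.2 a now 0.04
```

Request:
{"op": "move_arm", "data": {
  "deltas": [0.024, 0.132, 0.15, 0, 0, 0, 0.9, 0.024, 0.132, 0.15, 0, 0, 0, 0.9, 0.024, 0.132, 0.15, 0, 0, 0, 0.9, 0.024, 0.132, 0.15, 0, 0, 0, 0.9, 0.024, 0.132, 0.15, 0, 0, 0, 0.9, 0.024, 0.132, 0.15, 0, 0, 0, 0.9]
}}

```text
t: 3.9
tool_pos: [0.5847, -0.2322, 0.2022]
orientation: [3.14, -0.0, 0.005]
force: [0.1, -0.1, 0.9]
opening: 0.0839
gripper_force: 0.0
```

```bash
cat > find.py <<'E'
# find.py shot z0 z1 cx cy r : discs at given height near a point (fresh wrist picture)
from h import *
n,z0,z1,cx,cy,r=sys.argv[1],*map(float,sys.argv[2:7])
im,d,K,W=cam("wrist");P=cloud(d,K,W);save(n,im);np.savez(n+".npz",im=im,P=P)
m=(P[...,2]>z0)&(P[...,2]<z1)&(np.hypot(P[...,0]-cx,P[...,1]-cy)<r)
k,l,st,_=cv2.connectedComponentsWithStats(m.astype(np.uint8))
for b in range(1,k):
    if st[b,4]<60: continue
    Q=P[l==b];c,rr=cv2.minEnclosingCircle((Q[:,:2]*1000).astype(np.float32));q=cv2.minAreaRect((Q[:,:2]*1000).astype(np.float32))
    print(len(Q),"encl",np.round(c,1),round(rr,1),"rect",np.round(q[0],1),np.round(q[1],1),round(q[2],1),"mean",(Q.mean(0)*1000).round(1),"z95",np.percentile(Q[:,2],95).round(4))
s=robot.read_state();print(s["t"],s["tool_pos"].round(4),s["force"].round(2),s["opening"].round(4))
E
python3 find.py w2 .07 .095 .584 -.232 .06; python3 -c "
from h import *
plan(.584,-.232,.034,0)"
```

```text
1625 encl [ 584.4 -233.1] 20.3 rect [ 584.7 -233.1] [39.  39.8] 37.2 mean [ 585.7 -233.2   80.5] z95 0.0821
plan [-0.0016 -0.0002  0.1684] [ 0.0015 -0.0035  0.0006] dist 0.168 a now 0.03Traceback (most recent call last):
  File "find.py", line 11, in <module>
    s=robot.read_state();print(s["t"],s["tool_pos"].round(4),s["force"].round(2),s["opening"].round(4))
                                                                                 ^^^^^^^^^^^^^^^^^^
AttributeError: 'float' object has no attribute 'round'
```

Request:
{"op": "move_arm", "data": {
  "deltas": [0, 0.001, 0.06, 0, 0, 0, 0.9, 0, 0.001, 0.11, 0, 0, 0, 0.9, 0, 0.001, 0.15, 0, 0, 0, 0.9, 0, 0.001, 0.166, 0, 0, 0, 0.9, 0, 0.001, 0.166, 0, 0, 0, 0.9, 0, 0.001, 0.166, 0, 0, 0, 0.45, 0, 0.001, 0.166, 0, 0, 0, 0.3, 0, 0.001, 0.166, 0, 0, 0, 0.3, 0, 0.001, 0.166, 0, 0, 0, 0.3, 0, 0.001, 0.166, 0, 0, 0, 0.3, 0, 0.001, 0.166, 0, 0, 0, 0.3],
  "squeeze": 25
}}

```text
t: 5.32
tool_pos: [0.5842, -0.2334, 0.034]
orientation: [3.141, -0.0, 0.001]
force: [-0.1, 0.2, 4.0]
opening: 0.0454
gripper_force: 25.0
```

Request:
{"op": "move_arm", "data": {
  "deltas": [0, 0, -0.02, 0, 0, 0, 0.3, 0, 0, -0.06, 0, 0, 0, 0.3, 0, 0, -0.1, 0, 0, 0, 0.3, 0, 0, -0.14, 0, 0, 0, 0.3, 0.01, -0.04, -0.14, 0, 0, 0, 0.3, 0.021, -0.08, -0.14, 0, 0, 0, 0.3, 0.032, -0.12, -0.14, 0, 0, 0, 0.3, 0.042, -0.16, -0.14, 0, 0, 0, 0.3, 0.05, -0.19, -0.14, 0, 0, 0, 0.3, 0.055, -0.21, -0.14, 0, 0, 0, 0.3, 0.058, -0.219, -0.14, 0, 0, 0, 0.3, 0.058, -0.219, -0.14, 0, 0, 0, 0.3]
}}

```text
t: 6.82
tool_pos: [0.6421, -0.0144, 0.1738]
orientation: [3.141, 0.0, 0.0]
force: [0.3, -0.0, -1.8]
opening: 0.0454
gripper_force: 25.0
```

```bash
sed -i 's/,s\["opening"\].round(4))/,s["opening"],s["gripper_force"])/' find.py; python3 find.py w3 .083 .095 .642 -.0144 .09
```

```text
951 encl [694.5 -19.6] 18.2 rect [694.3 -19.6] [14.  35.2] 83.9 mean [694.9 -19.7  88.1] z95 0.0897
586 encl [621.6  33.7] 18.3 rect [621.4  33.6] [14.1 35.4] 22.9 mean [624.2  32.9  87.7] z95 0.0894
83 encl [621.7 -48.1] 6.0 rect [622.5 -47.5] [9.4 9.6] 40.5 mean [623.5 -47.7  87.2] z95 0.0889
6.875 [ 0.642  -0.015   0.1737] [-0.53 -0.29 -1.11] 0.04581398482366708 24.999731183052063
```

View pics/w3.png

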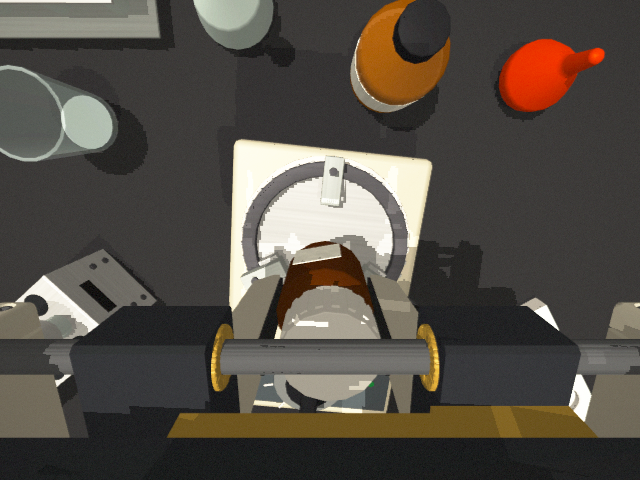

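Request:
{"op": "move_arm", "data": {
  "deltas": [0, 0, 0.03, 0, 0, 0, 0.3, 0, 0, 0.05, 0, 0, 0, 0.3, 0, 0, 0.062, 0, 0, 0, 0.3, 0, 0, 0.068, 0, 0, 0, 0.3, 0, 0, 0.07, 0, 0, 0, 0.3, 0, 0, 0.07, 0, 0, 0, 0.3]
}}

```text
t: 7.62
tool_pos: [0.6426, -0.0143, 0.1045]
orientation: [3.141, -0.0, 0.002]
force: [0.3, 0.3, -1.4]
opening: 0.0457
gripper_force: 25.0
```

Request:
{"op": "move_arm", "data": {
  "deltas": [0, 0, 0.001, 0, 0, 0, 0.3, 0, 0, 0.001, 0, 0, 0, 0.3]
}}

```text
t: 7.88
tool_pos: [0.6428, -0.0143, 0.104]
orientation: [3.141, -0.0, 0.003]
force: [-0.6, 0.2, 5.2]
opening: 0.0456
gripper_force: 25.0
```

Request:
{"op": "move_arm", "data": {
  "deltas": [0, 0, 0, 0, 0, 0, 0.6, 0, 0, 0, 0, 0, 0, 0.8, 0, 0, 0, 0, 0, 0, 0.8, 0, 0, -0.03, 0, 0, 0, 0.8, 0, 0, -0.09, 0, 0, 0, 0.8, 0, 0, -0.13, 0, 0, 0, 0.8, -0.053, 0.07, -0.13, 0, 0, -0.18, 0.6, -0.053, 0.07, -0.13, 0, 0, -0.36, 0.45, -0.053, 0.07, -0.13, 0, 0, -0.54, 0.45, -0.053, 0.07, -0.13, 0, 0, -0.72, 0.45, -0.053, 0.07, -0.13, 0, 0, -0.9, 0.45, -0.053, 0.07, -0.13, 0, 0, -0.925, 0.45]
}}

```text
t: 9.38
tool_pos: [0.589, -0.0843, 0.2325]
orientation: [-2.812, -1.402, 0.0]
force: [-0.1, 0.2, -0.2]
opening: 0.0419
gripper_force: 0.0
```

```bash
python3 find.py w4 .108 .17 .62 -.04 .12; python3 -c "
from h import *
plan(.589,-.0846,.1,53)"
```

```text
2863 encl [643.  -14.2] 22.8 rect [642.8 -14. ] [44.8 44.7] 47.1 mean [642.1 -15.3 149.2] z95 0.152
279 encl [589.3 -84.3] 8.0 rect [589.5 -84. ] [14.8 15.4] 77.5 mean [590.  -83.4 116. ] z95 0.1178
9.425 [ 0.5889 -0.0843  0.2325] [ 0.33 -0.95 -0.52] 0.04169792606894175 0.0
plan [-0.0002  0.0003  0.1325] [-0.0002  0.0001 -0.0013] dist 0.132 a now 52.93
```

View pics/w4.png

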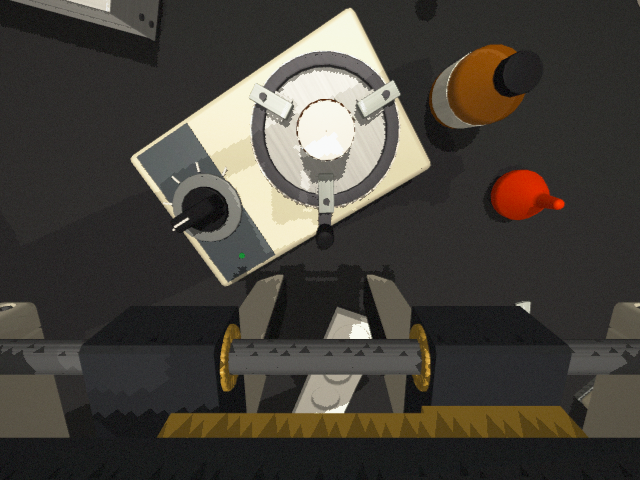

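Request:
{"op": "move_arm", "data": {
  "deltas": [0, 0, 0.05, 0, 0, 0, 0.45, 0, 0, 0.1, 0, 0, 0, 0.45, 0, 0, 0.132, 0, 0, 0, 0.45, 0, 0, 0.132, 0, 0, 0, 0.45, 0, 0, 0.132, 0, 0, 0, 0.1, 0, 0, 0.132, 0, 0, 0, 0.1, 0, 0, 0.132, 0, 0, 0, 0.1, 0, 0, 0.132, 0, 0, 0, 0.1],
  "squeeze": 25
}}

```text
t: 10.42
tool_pos: [0.5899, -0.0844, 0.1023]
orientation: [2.811, 1.401, 0.003]
force: [-1.9, 0.8, 6.8]
opening: 0.0154
gripper_force: 25.0
```

Request:
{"op": "move_arm", "data": {
  "deltas": [0.0005, 0.0092, -0.003, 0, 0, -0.105, 0.1, 0.0019, 0.0183, -0.003, 0, 0, -0.209, 0.1, 0.0043, 0.0272, -0.003, 0, 0, -0.314, 0.1, 0.0076, 0.0358, -0.003, 0, 0, -0.419, 0.1, 0.0118, 0.044, -0.003, 0, 0, -0.524, 0.1, 0.0168, 0.0517, -0.003, 0, 0, -0.628, 0.1, 0.0226, 0.0589, -0.003, 0, 0, -0.733, 0.1, 0.0291, 0.0654, -0.003, 0, 0, -0.838, 0.1, 0.0363, 0.0712, -0.003, 0, 0, -0.942, 0.1, 0.044, 0.0762, -0.003, 0, 0, -1.047, 0.1, 0.0522, 0.0804, -0.003, 0, 0, -1.152, 0.1, 0.0522, 0.0804, -0.003, 0, 0, -1.152, 0.1]
}}

```text
t: 11.92
tool_pos: [0.6845, -0.0903, 0.1025]
orientation: [-1.594, -2.705, -0.0]
force: [2.5, 2.5, -7.7]
opening: 0.0154
gripper_force: 25.0
```

```bash
cat > lev.py <<'E'
from h import *
s=robot.read_state();d=s["tool_pos"][:2]-[.642,-.0144];th=np.arctan2(d[1],d[0])
t=np.array([-np.sin(th),np.cos(th)])
print("r",np.hypot(*d),"th",np.degrees(th),"sleeve",th+np.radians(131),"Ft",s["force"][:2]@t,"F",s["force"].round(1),"tau",s["wrist_torque"].round(2),s["opening"])
E
python3 lev.py
```

```text
r 0.08698655566802335 th -60.75111103612393 sleeve 1.2260744082875452 Ft 3.419392629622458 F [ 2.5  2.5 -7.7] tau [ 0.32 -0.54 -0.02] 0.01542957282925635
```

Request:
{"op": "move_arm", "data": {
  "deltas": [0.0001, 0.0046, 0.001, 0, 0, -0.052, 0.1, 0.0005, 0.0092, 0.001, 0, 0, -0.105, 0.1, 0.0005, 0.0092, 0.001, 0, 0, -0.105, 0.1]
}}

```text
t: 12.3
tool_pos: [0.6919, -0.0857, 0.1024]
orientation: [-1.453, -2.784, -0.0]
force: [-1.9, 2.8, -2.3]
opening: 0.0154
gripper_force: 25.0
```

```bash
python3 lev.py
```

```text
r 0.08702065612989095 th -54.997942426283245 sleeve 1.3264861429516501 Ft 0.04002399783277657 F [-1.9  2.8 -2.3] tau [ 0.44  0.18 -0.01] 0.015391726183985552
```

Request:
{"op": "move_arm", "data": {
  "deltas": [0.0001, 0.003, 0, 0, 0, -0.035, 0.1, 0.0001, 0.003, 0, 0, 0, -0.035, 0.1]
}}

```text
t: 12.55
tool_pos: [0.6938, -0.0843, 0.1024]
orientation: [-1.402, -2.809, 0.001]
force: [-5.9, 1.3, 0.1]
opening: 0.0155
gripper_force: 25.0
```

```bash
python3 lev.py
```

```text
r 0.08703941021437762 th -53.448684370977375 sleeve 1.353525796979782 Ft -4.005583227906552 F [-5.9  1.3  0.1] tau [ 0.32  0.74 -0.1 ] 0.015503572843009962
```

Request:
{"op": "move_arm", "data": {
  "deltas": [0.0001, 0.003, 0, 0, 0, -0.035, 0.1, 0.0001, 0.003, 0, 0, 0, -0.035, 0.1]
}}

```text
t: 12.8
tool_pos: [0.6957, -0.0829, 0.1024]
orientation: [-1.353, -2.832, 0.003]
force: [-8.3, 0.2, 0.2]
opening: 0.0153
gripper_force: 25.0
```

```bash
python3 lev.py
```

```text
r 0.08705264619149772 th -51.9161640308632 sleeve 1.3802733227685577 Ft -6.411921471685935 F [-8.3  0.2  0.2] tau [ 0.07  1.22 -0.15] 0.015305142892708623
```

Request:
{"op": "move_arm", "data": {
  "deltas": [0.0001, 0.003, 0, 0, 0, -0.035, 0.1, 0.0003, 0.006, 0, 0, 0, -0.07, 0.1, 0.0003, 0.006, 0, 0, 0, -0.07, 0.1]
}}

```text
t: 13.18
tool_pos: [0.6988, -0.0801, 0.1023]
orientation: [-1.253, -2.875, 0.006]
force: [-14.6, -3.3, 4.1]
opening: 0.0157
gripper_force: 25.0
```

```bash
python3 lev.py
```

```text
r 0.08684900118858559 th -49.11474587443977 sleeve 1.429167293323296 Ft -13.188822409493062 F [-14.6  -3.3   4.1] tau [-0.63  2.34 -0.14] 0.015690500918236313
```

One more small push, then release.

Request:
{"op": "move_arm", "data": {
  "deltas": [0.0001, 0.003, 0, 0, 0, -0.02, 0.1, 0.0001, 0.003, 0, 0, 0, -0.02, 0.1]
}}

```text
t: 13.42
tool_pos: [0.7003, -0.0788, 0.1022]
orientation: [-1.225, -2.886, 0.008]
force: [-19.2, -6.4, 6.5]
opening: 0.0152
gripper_force: 25.0
```

```bash
python3 lev.py
```

```text
r 0.08685944228291058 th -47.87987986797215 sleeve 1.4507197709571096 Ft -18.54101534889711 F [-19.2  -6.4   6.5] tau [-1.1   2.98 -0.13] 0.015197382443853207
```

Request:
{"op": "move_arm", "data": {
  "deltas": [0.0001, 0.003, 0, 0, 0, -0.02, 0.28, 0.0001, 0.003, 0, 0, 0, -0.02, 0.28, 0.0001, 0.003, 0, 0, 0, -0.02, 0.28, 0, 0.001, -0.03, 0, 0, 0, 0.3, 0, 0.001, -0.09, 0, 0, 0, 0.3, 0, 0, -0.13, 0, 0, 0, 0.4, 0, 0, -0.13, 0, 0, 0, 0.4]
}}

```text
t: 14.3
tool_pos: [0.7067, -0.0773, 0.2398]
orientation: [1.222, 2.882, 0.003]
force: [0.2, -0.3, 0.7]
opening: 0.0366
gripper_force: 0.0
```

```bash
python3 find.py w5 .083 .17 .642 -.0144 .11;python3 -c "
from h import *
plan(.5087,-.0005,.2,174)"
```

```text
4790 encl [642.  -14.7] 58.1 rect [637.4  -3.7] [104.9  92. ] 24.1 mean [642.1 -14.4 124.5] z95 0.1519
353 encl [693. -86.] 8.0 rect [693.  -85.8] [15.1 15. ] 78.8 mean [691.9 -84.1 111.5] z95 0.1176
14.35 [ 0.7054 -0.077   0.2363] [ 0.09 -0.11 -1.01] 0.036888626670677875 0.0
plan [ 0.192  -0.0882  0.0349] [ 0.0015  0.0064 -0.6967] dist 0.214 a now 134.08
```

```bash
python3 -c "
from h import *
Z=np.load('w5.npz');P=Z['P'].reshape(-1,3);c=np.array([.642,-.0144])
d=P[:,:2]-c;r=np.hypot(*d.T);th=(np.degrees(np.arctan2(d[:,1],d[:,0]))+6)%360
for j in(0,120,240):
    dd=(th-j+180)%360-180
    m=(abs(np.radians(dd))*r<.006)&(P[:,2]>.086)&(P[:,2]<.0915)&(r<.08)&(r>.015)
    print(j,m.sum(),np.percentile(r[m],[1,50,99]).round(4) if m.any() else '')
m=(P[:,2]>.148)&(P[:,2]<.156)&(r<.03);print(cv2.minEnclosingCircle((P[m][:,:2]*1000).astype(np.float32)))
"
```

```text
0 492 [0.0248 0.0411 0.0578]
120 567 [0.0268 0.0423 0.0573]
240 500 [0.0267 0.0421 0.0574]
((641.4302978515625, -16.3960018157959), 19.799671173095703)
```

Request:
{"op": "move_arm", "data": {
  "deltas": [0.05, -0.02, 0.0, 0, 0, -0.14, 0.4, 0.09, -0.04, 0.01, 0, 0, -0.28, 0.4, 0.13, -0.06, 0.02, 0, 0, -0.42, 0.4, 0.17, -0.08, 0.03, 0, 0, -0.56, 0.4, 0.192, -0.088, 0.035, 0, 0, -0.697, 0.4, 0.192, -0.088, 0.035, 0, 0, -0.697, 0.4, 0.192, -0.088, 0.035, 0, 0, -0.697, 0.4]
}}

```text
t: 15.22
tool_pos: [0.5073, -0.0003, 0.1973]
orientation: [0.166, 3.137, -0.0]
force: [0.2, -0.7, 0.0]
opening: 0.0371
gripper_force: 0.0
```

```bash
python3 find.py w6 .099 .112 .509 -.0005 .04;python3 -c "
from h import *
plan(.5087,-.0005,.092,174)"
```

```text
911 encl [507.7  -0.8] 21.2 rect [ 5.076e+02 -4.000e-01] [13.6 41.4] 84.3 mean [ 5.067e+02 -2.000e-01  1.043e+02] z95 0.1058
15.275 [ 5.076e-01 -3.000e-04  1.975e-01] [ 0.92 -0.78  0.91] 0.037298394993044784 0.0
plan [-0.0011 -0.      0.1055] [-0.0002  0.0003 -0.001 ] dist 0.106 a now 173.94
```

Request:
{"op": "move_arm", "data": {
  "deltas": [0, 0, 0.05, 0, 0, 0, 0.4, 0, 0, 0.09, 0, 0, 0, 0.4, 0, 0, 0.106, 0, 0, 0, 0.4, 0, 0, 0.106, 0, 0, 0, 0.1, 0, 0, 0.106, 0, 0, 0, 0.1, 0, 0, 0.106, 0, 0, 0, 0.1, 0, 0, 0.106, 0, 0, 0, 0.1],
  "squeeze": 15
}}

```text
t: 16.15
tool_pos: [0.5084, -0.0003, 0.0937]
orientation: [0.161, 3.134, -0.001]
force: [-0.0, -1.4, 6.4]
opening: 0.0141
gripper_force: 15.0
```

Request:
{"op": "move_arm", "data": {
  "deltas": [0, 0, 0, 0, 0, 0.16, 0.1, 0, 0, 0, 0, 0, 0.32, 0.1, 0, 0, 0, 0, 0, 0.48, 0.1, 0, 0, 0, 0, 0, 0.64, 0.1, 0, 0, 0, 0, 0, 0.8, 0.1, 0, 0, 0, 0, 0, 0.96, 0.1, 0, 0, 0, 0, 0, 1.12, 0.1, 0, 0, 0, 0, 0, 1.22, 0.1, 0, 0, 0, 0, 0, 1.3, 0.1, 0, 0, 0, 0, 0, 1.3, 0.1]
}}

```text
t: 17.4
tool_pos: [0.5077, -0.0011, 0.0936]
orientation: [2.027, 2.396, -0.001]
force: [-4.3, -6.6, 9.8]
opening: 0.0138
gripper_force: 15.0
```

Request:
{"op": "move_arm", "data": {
  "deltas": [0, 0, 0, 0, 0, 0, 0.4, 0, 0, 0, 0, 0, 0, 0.4, 0, 0, 0, 0, 0, 0, 0.4, 0, 0, -0.05, 0, 0, 0, 0.5, 0, 0, -0.12, 0, 0, 0, 0.6, 0, 0, -0.13, 0, 0, 0.18, 0.6, 0, 0, -0.13, 0, 0, 0.36, 0.6, 0, 0, -0.13, 0, 0, 0.54, 0.6, 0, 0, -0.13, 0, 0, 0.72, 0.6, 0, 0, -0.13, 0, 0, 0.9, 0.6, 0, 0, -0.13, 0, 0, 1.08, 0.6, 0, 0, -0.13, 0, 0, 1.17, 0.6]
}}

```text
t: 18.9
tool_pos: [0.5067, 0.0003, 0.2214]
orientation: [-3.017, -0.875, 0.001]
force: [-0.8, -0.1, 0.7]
opening: 0.0555
gripper_force: 0.0
```

```bash
python3 find.py w7 .098 .112 .509 -.0005 .04;python3 -c "
from h import *
plan(.642,-.015,.23,32)"; python3 find.py w8 .14 .16 .642 -.015 .04
```

```text
800 encl [ 5.082e+02 -3.000e-01] 21.2 rect [ 5.081e+02 -2.000e-01] [14.4 41.8] 9.8 mean [5.090e+02 3.000e-01 1.042e+02] z95 0.1059
18.95 [5.068e-01 2.000e-04 2.214e-01] [ 0.17 -0.3  -0.08] 0.05590189901365565 0.0
plan [ 0.1064  0.0849 -0.0087] [-0.0003  0.0003  0.0029] dist 0.136 a now 32.16
3502 encl [640.8 -15.9] 20.3 rect [640.7 -15.6] [39.2 39.2] 89.3 mean [640.2 -14.7 150.3] z95 0.152
19.0 [5.068e-01 2.000e-04 2.214e-01] [ 0.08 -0.29  0.19] 0.055799446171245014 0.0
```

View pics/w7.png

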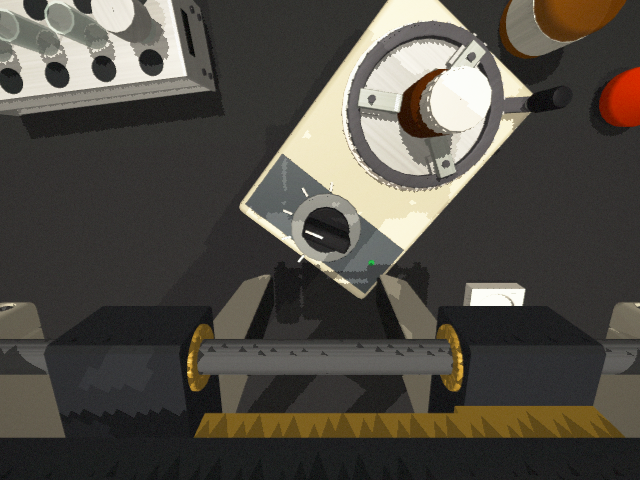

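Request:
{"op": "move_arm", "data": {
  "deltas": [0.05, 0.04, -0.02, 0, 0, 0, 0.65, 0.106, 0.085, -0.02, 0, 0, 0, 0.65, 0.106, 0.085, -0.02, 0, 0, 0, 0.65, 0.106, 0.085, 0.03, 0, 0, 0, 0.65, 0.106, 0.085, 0.065, 0, 0, 0, 0.65, 0.106, 0.085, 0.072, 0, 0, 0, 0.65, 0.106, 0.085, 0.072, 0, 0, 0, 0.65, 0.106, 0.085, 0.072, 0, 0, 0, 0.3, 0.106, 0.085, 0.072, 0, 0, 0, 0.3, 0.106, 0.085, 0.072, 0, 0, 0, 0.3, 0.106, 0.085, 0.072, 0, 0, 0, 0.3],
  "squeeze": 10
}}

```text
t: 20.38
tool_pos: [0.6428, -0.0145, 0.1511]
orientation: [3.015, 0.881, 0.003]
force: [-0.9, -1.0, 6.3]
opening: 0.0385
gripper_force: 10.0
```

Request:
{"op": "move_arm", "data": {
  "deltas": [0, 0, -0.01, 0, 0, 0, 0.3, 0, 0, -0.02, 0, 0, 0, 0.3, 0, 0, -0.035, 0, 0, 0, 0.3, 0, 0, -0.06, 0, 0, 0, 0.3, 0, 0, -0.1, 0, 0, 0, 0.3, 0, 0, -0.14, 0, 0, 0, 0.3]
}}

```text
t: 21.12
tool_pos: [0.6417, -0.0145, 0.2916]
orientation: [3.015, 0.881, -0.0]
force: [0.5, 0.1, 0.1]
opening: 0.0385
gripper_force: 10.0
```

```bash
python3 -c "
from h import *
plan(.42,-.29,.29,32)"
```

```text
plan [-0.3351  0.1128  0.0017] [0.0001 0.0001 0.0102] dist 0.354 a now 32.58
```

Request:
{"op": "move_arm", "data": {
  "deltas": [-0.05, 0.02, 0, 0, 0, 0, 0.3, -0.1, 0.035, 0, 0, 0, 0, 0.3, -0.15, 0.05, 0, 0, 0, 0, 0.3, -0.2, 0.07, 0, 0, 0, 0, 0.3, -0.25, 0.085, 0, 0, 0, 0, 0.3, -0.3, 0.1, 0, 0, 0, 0, 0.3, -0.335, 0.113, 0, 0, 0, 0, 0.3, -0.335, 0.113, 0, 0, 0, 0, 0.3]
}}

```text
t: 22.12
tool_pos: [0.4191, -0.2919, 0.2907]
orientation: [3.016, 0.875, 0.0]
force: [1.8, -0.4, -0.8]
opening: 0.0382
gripper_force: 10.0
```

```bash
python3 find.py w9 .0145 .023 .46 -.27 .16
```

```text
4747 encl [ 450.7 -276.4] 115.3 rect [ 450.8 -276.2] [222.9  62.2] 32.4 mean [ 458.2 -271.7   16.9] z95 0.0182
22.175 [ 0.4201 -0.2908  0.2906] [0.61 0.92 0.95] 0.03889159560420351 10.000241501256824
```

View pics/w9.png

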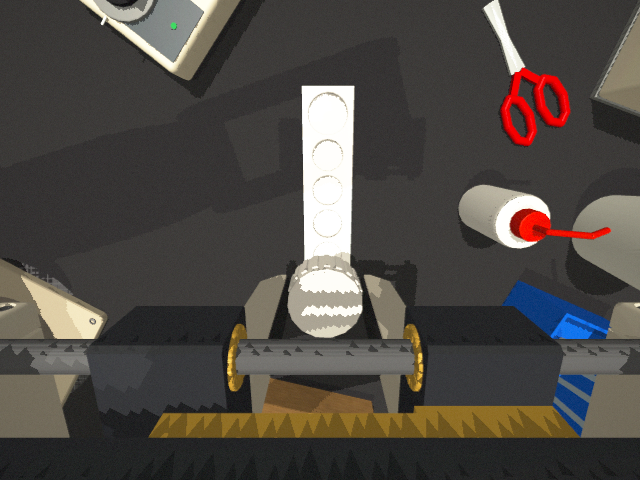

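```bash
cat > wells.py <<'E'
from h import *
P=np.load(sys.argv[1]+".npz")["P"];x0,y0=float(sys.argv[2]),float(sys.argv[3])
m=(P[...,2]>.006)&(P[...,2]<.0135)&(np.hypot(P[...,0]-x0,P[...,1]-y0)<.16)
k,l,st,_=cv2.connectedComponentsWithStats(m.astype(np.uint8))
for b in range(1,k):
    if st[b,4]<150: continue
    Q=P[l==b];c,r=cv2.minEnclosingCircle((Q[:,:2]*1000).astype(np.float32));print(len(Q),np.round(c,1),round(r,1),(Q.mean(0)*1000).round(1))
E
python3 wells.py w9 .46 -.27; python3 -c "
from h import *
plan(.5187,-.2331,.035,32.4)"
```

```text
1271 [ 519.1 -233. ] 24.0 [ 519.5 -232.7   10. ]
717 [ 477.5 -259.3] 19.0 [ 477.7 -259.2    9.9]
669 [ 440.2 -283. ] 19.0 [ 440.  -283.1   10. ]
605 [ 402.5 -306.9] 18.9 [ 402.6 -306.9   10. ]
304 [ 366.5 -330.1] 18.7 [ 371.4 -327.2   10. ]
plan [0.1141 0.004  0.2557] [ 0.0009 -0.0004  0.0007] dist 0.28 a now 32.44
```

Request:
{"op": "move_arm", "data": {
  "deltas": [0.06, 0.002, 0.03, 0, 0, 0, 0.3, 0.1145, 0.004, 0.08, 0, 0, 0, 0.3, 0.1145, 0.004, 0.13, 0, 0, 0, 0.3, 0.1145, 0.004, 0.18, 0, 0, 0, 0.3, 0.1145, 0.004, 0.22, 0, 0, 0, 0.3, 0.1145, 0.004, 0.245, 0, 0, 0, 0.3, 0.1145, 0.004, 0.251, 0, 0, 0, 0.3, 0.1145, 0.004, 0.254, 0, 0, 0, 0.3, 0.1145, 0.004, 0.254, 0, 0, 0, 0.3]
}}

```text
t: 23.3
tool_pos: [0.5203, -0.232, 0.0371]
orientation: [3.014, 0.882, 0.002]
force: [-0.7, -0.6, 0.4]
opening: 0.0385
gripper_force: 10.0
```

Request:
{"op": "move_arm", "data": {
  "deltas": [-0.001, 0, 0.002, 0, 0, 0, 0.3, -0.0015, 0, 0.003, 0, 0, 0, 0.3, -0.0015, 0, 0.003, 0, 0, 0, 0.3]
}}

```text
t: 23.68
tool_pos: [0.5188, -0.2329, 0.034]
orientation: [3.015, 0.881, 0.003]
force: [-0.5, 2.8, 6.3]
opening: 0.0387
gripper_force: 10.0
```

Request:
{"op": "move_arm", "data": {
  "deltas": [0, 0, 0, 0, 0, 0, 0.5, 0, 0, 0, 0, 0, 0, 0.6, 0, 0, 0, 0, 0, 0, 0.6, 0, 0, -0.04, 0, 0, 0, 0.6, 0, 0, -0.1, 0, 0, 0, 0.6, 0, 0, -0.16, 0, 0, 0, 0.6, -0.05, 0, -0.22, 0, 0, 0, 0.6, -0.05, 0, -0.22, 0, 0, 0, 0.6]
}}

```text
t: 24.68
tool_pos: [0.4762, -0.2614, 0.2572]
orientation: [3.011, 0.878, 0.006]
force: [0.8, -1.2, -1.0]
opening: 0.0559
gripper_force: 0.0
```

```bash
python3 find.py w10 .026 .05 .519 -.233 .05;python3 wells.py w10 .46 -.27;python3 -c "
from h import *
plan(.545,.20,.26,32)
plan(.54,.2,.26,-50)"
```

```text
968 encl [ 517.  -234.2] 20.1 rect [ 516.6 -234.1] [39.1 38.7] 33.3 mean [ 517.3 -234.    33.8] z95 0.0353
24.725 [ 0.4757 -0.2615  0.2566] [-0.23 -0.86  0.61] 0.055824135824462606 0.0
332 [ 519.  -233.2] 24.0 [ 528.5 -228.5   10. ]
736 [ 477.1 -259.6] 18.9 [ 477.2 -259.6   10. ]
671 [ 439.9 -283.4] 18.9 [ 439.6 -283.7   10.1]
611 [ 402.3 -307. ] 18.8 [ 401.9 -307.3   10.1]
558 [ 364.3 -331.1] 18.9 [ 364.4 -331.2   10.2]
plan [ 0.3064 -0.3519 -0.0048] [ 0.0053 -0.0017  0.0088] dist 0.467 a now 32.5
plan [ 0.3022 -0.3546 -0.0048] [ 0.0032 -0.0052  1.44  ] dist 0.466 a now 32.5
```

```bash
python3 -c "
from h import *
plan(.5706,.2127,.25,129)"
```

```text
plan [ 0.3348 -0.349   0.0053] [ 0.0054  0.0033 -1.6842] dist 0.484 a now 32.5
```

Request:
{"op": "move_arm", "data": {
  "deltas": [0.035, -0.035, 0, 0, 0, -0.17, 0.6, 0.07, -0.07, 0, 0, 0, -0.34, 0.6, 0.1, -0.105, 0, 0, 0, -0.5, 0.6, 0.135, -0.14, 0, 0, 0, -0.67, 0.6, 0.17, -0.175, 0, 0, 0, -0.84, 0.6, 0.2, -0.21, 0, 0, 0, -1.01, 0.6, 0.235, -0.245, 0, 0, 0, -1.18, 0.6, 0.27, -0.28, 0, 0, 0, -1.35, 0.6, 0.3, -0.315, 0, 0, 0, -1.52, 0.6, 0.335, -0.349, 0.005, 0, 0, -1.684, 0.6, 0.335, -0.349, 0.005, 0, 0, -1.684, 0.6, 0.335, -0.349, 0.005, 0, 0, -1.684, 0.6]
}}

```text
t: 26.22
tool_pos: [0.5693, 0.2149, 0.2456]
orientation: [-1.351, -2.834, 0.004]
force: [-0.0, -0.9, -0.4]
opening: 0.0555
gripper_force: 0.0
```

```bash
python3 find.py w11 .106 .125 .52 .27 .12;python3 -c "
from h import *
plan(.5706,.2127,.112,129)"
```

```text
1381 encl [469.9 337.1] 15.1 rect [470.3 337.1] [29.2 29.4] 34.4 mean [470.4 336.8 113.7] z95 0.1152
202 encl [495.3 306.3] 10.4 rect [495.4 306.3] [20.3 19.9] 83.7 mean [495.1 306.6 110.6] z95 0.1121
156 encl [520.3 275.4] 10.3 rect [520.1 275.4] [19.8 19.7] 83.4 mean [520.  275.6 110.7] z95 0.1119
153 encl [545.4 244.3] 10.3 rect [545.4 244.3] [19.8 19.9] 84.2 mean [545.5 244.2 110.6] z95 0.1119
863 encl [570.5 213.3] 14.9 rect [570.4 213.3] [29.2 29. ] 71.3 mean [570.  213.8 113.7] z95 0.115
26.275 [0.5696 0.2143 0.2462] [ 0.11 -0.33  0.02] 0.056059140215952354 0.0
plan [-2.000e-03  1.000e-04  1.342e-01] [-0.0022 -0.0006 -0.0003] dist 0.134 a now 128.98
```

View pics/w11.png

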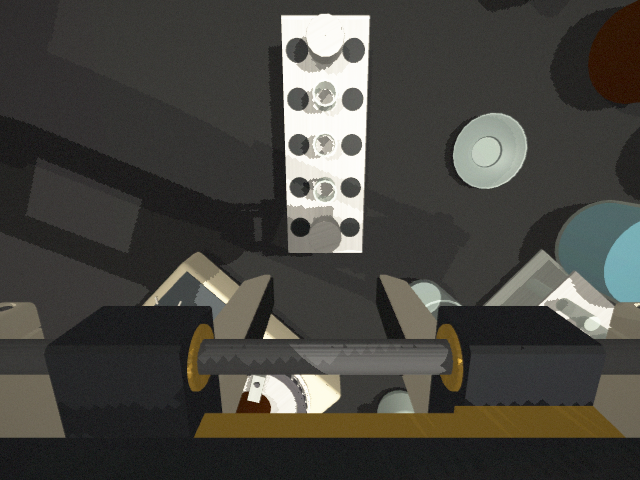

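Request:
{"op": "move_arm", "data": {
  "deltas": [-0.0015, 0, 0.05, 0, 0, 0, 0.55, -0.0015, 0, 0.1, 0, 0, 0, 0.55, -0.0015, 0, 0.128, 0, 0, 0, 0.55, -0.0015, 0, 0.136, 0, 0, 0, 0.55, -0.0015, 0, 0.136, 0, 0, 0, 0.55, -0.0015, 0, 0.136, 0, 0, 0, 0.22, -0.0015, 0, 0.136, 0, 0, 0, 0.22, -0.0015, 0, 0.136, 0, 0, 0, 0.22, -0.0015, 0, 0.136, 0, 0, 0, 0.22],
  "squeeze": 8
}}

```text
t: 27.4
tool_pos: [0.5718, 0.214, 0.1128]
orientation: [1.35, 2.835, 0.002]
force: [-0.2, -0.8, 6.1]
opening: 0.0295
gripper_force: 8.0
```

Request:
{"op": "move_arm", "data": {
  "deltas": [0, 0, -0.01, 0, 0, 0, 0.22, 0, 0, -0.02, 0, 0, 0, 0.22, 0, 0, -0.035, 0, 0, 0, 0.22, 0, 0, -0.07, 0, 0, 0, 0.22, 0, 0, -0.12, 0, 0, 0, 0.22, 0, 0, -0.16, 0, 0, 0, 0.22]
}}

```text
t: 28.15
tool_pos: [0.5713, 0.2139, 0.275]
orientation: [1.35, 2.835, 0.002]
force: [0.6, 0.3, 0.3]
opening: 0.0292
gripper_force: 8.0
```

```bash
python3 -c "
from h import *
plan(.40,-.27,.26,32.4)"
```

```text
plan [-0.2677 -0.438   0.0143] [ 2.2000e-03 -1.1000e-03  1.6873e+00] dist 0.514 a now 129.08
```

Request:
{"op": "move_arm", "data": {
  "deltas": [-0.025, -0.04, 0.0, 0, 0, 0.17, 0.22, -0.05, -0.08, 0, 0, 0, 0.34, 0.22, -0.075, -0.12, 0, 0, 0, 0.51, 0.22, -0.1, -0.16, 0, 0, 0, 0.68, 0.22, -0.125, -0.2, 0, 0, 0, 0.85, 0.22, -0.15, -0.245, 0, 0, 0, 1.02, 0.22, -0.175, -0.285, 0, 0, 0, 1.19, 0.22, -0.2, -0.325, 0, 0, 0, 1.36, 0.22, -0.225, -0.37, 0, 0, 0, 1.53, 0.22, -0.25, -0.41, 0.01, 0, 0, 1.687, 0.22, -0.268, -0.438, 0.014, 0, 0, 1.687, 0.22, -0.268, -0.438, 0.014, 0, 0, 1.687, 0.22]
}}

```text
t: 29.65
tool_pos: [0.399, -0.272, 0.2581]
orientation: [3.018, 0.872, -0.0]
force: [0.4, -0.6, -0.1]
opening: 0.0294
gripper_force: 8.0
```

```bash
python3 find.py w12 .026 .05 .519 -.233 .04;python3 wells.py w12 .46 -.27;python3 -c "
from h import *
plan(.44,-.2832,.034,32.4)"
```

```text
1146 encl [ 516.9 -234. ] 20.2 rect [ 516.6 -234.1] [38.5 38.6] 32.2 mean [ 516.6 -234.    33.7] z95 0.0352
29.7 [ 0.3996 -0.2708  0.2582] [-0.53 -0.47  0.71] 0.029051432098335418 7.999272459695703
339 [ 519.3 -233.1] 23.9 [ 521.2 -228.9   10.2]
861 [ 477.7 -259.4] 19.0 [ 478.  -259.5   10. ]
784 [ 440.4 -283.1] 19.0 [ 440.4 -283.3   10. ]
710 [ 402.9 -307. ] 18.9 [ 402.8 -307.1   10.1]
590 [ 365.7 -330.7] 18.6 [ 366.7 -331.3   10.1]
plan [0.0275 0.032  0.2242] [ 0.0001 -0.0003 -0.0018] dist 0.228 a now 32.3
```

Request:
{"op": "move_arm", "data": {
  "deltas": [0.0275, 0.032, 0.05, 0, 0, 0, 0.22, 0.0275, 0.032, 0.1, 0, 0, 0, 0.22, 0.0275, 0.032, 0.15, 0, 0, 0, 0.22, 0.0275, 0.032, 0.195, 0, 0, 0, 0.22, 0.0275, 0.032, 0.215, 0, 0, 0, 0.22, 0.0275, 0.032, 0.222, 0, 0, 0, 0.22, 0.0275, 0.032, 0.223, 0, 0, 0, 0.22, 0.0275, 0.032, 0.223, 0, 0, 0, 0.22]
}}

```text
t: 30.7
tool_pos: [0.4415, -0.283, 0.0362]
orientation: [3.015, 0.877, 0.002]
force: [0.0, 0.2, 0.5]
opening: 0.029
gripper_force: 8.0
```

Request:
{"op": "move_arm", "data": {
  "deltas": [-0.001, 0, 0.002, 0, 0, 0, 0.22, -0.001, 0, 0.0035, 0, 0, 0, 0.22, -0.001, 0, 0.0035, 0, 0, 0, 0.22]
}}

```text
t: 31.08
tool_pos: [0.44, -0.2837, 0.0323]
orientation: [3.016, 0.876, 0.001]
force: [-1.5, 1.2, 5.6]
opening: 0.0294
gripper_force: 8.0
```

Request:
{"op": "move_arm", "data": {
  "deltas": [0, 0, 0, 0, 0, 0, 0.4, 0, 0, 0, 0, 0, 0, 0.5, 0, 0, 0, 0, 0, 0, 0.5, 0, 0, -0.04, 0, 0, 0, 0.55, 0, 0, -0.1, 0, 0, 0, 0.55, 0, 0, -0.16, 0, 0, 0, 0.55, -0.03, 0, -0.22, 0, 0, 0, 0.55, -0.03, 0, -0.22, 0, 0, 0, 0.55]
}}

```text
t: 32.08
tool_pos: [0.4152, -0.3016, 0.2569]
orientation: [3.009, 0.873, 0.007]
force: [0.1, -0.0, -0.3]
opening: 0.0504
gripper_force: 0.0
```

```bash
python3 find.py w13 .026 .05 .46 -.27 .12;python3 wells.py w13 .46 -.27;python3 -c "
from h import *
plan(.47,.337,.25,129)"
```

```text
1155 encl [ 516.9 -234.1] 20.2 rect [ 516.8 -234.1] [39.9 38.6] 31.8 mean [ 516.6 -234.2   33.7] z95 0.0352
537 encl [ 441.  -283.2] 14.9 rect [ 441.2 -283.1] [28.8 28.8] 76.4 mean [ 441.1 -283.1   33.9] z95 0.0352
32.125 [ 0.4147 -0.3007  0.2544] [ 0.14 -0.51 -1.21] 0.05107916269313166 0.0
339 [ 519.4 -232.8] 24.0 [ 522.9 -231.9   10.1]
862 [ 477.6 -259.3] 19.0 [ 477.8 -259.2   10. ]
240 [ 440.2 -283.1] 19.0 [ 442.7 -279.8   10.1]
716 [ 402.9 -306.7] 18.9 [ 402.6 -306.8   10. ]
647 [ 365.1 -330.5] 18.9 [ 364.8 -330.6   10. ]
plan [ 0.3879 -0.5092  0.0021] [ 0.0054  0.0036 -1.6868] dist 0.64 a now 32.35
```

Cap seated. On to the second tube cap.

Request:
{"op": "move_arm", "data": {
  "deltas": [0.038, -0.05, 0, 0, 0, -0.17, 0.55, 0.075, -0.1, 0, 0, 0, -0.34, 0.55, 0.115, -0.15, 0, 0, 0, -0.51, 0.55, 0.15, -0.2, 0, 0, 0, -0.68, 0.55, 0.19, -0.25, 0, 0, 0, -0.85, 0.55, 0.23, -0.3, 0, 0, 0, -1.02, 0.55, 0.265, -0.35, 0, 0, 0, -1.19, 0.55, 0.305, -0.4, 0, 0, 0, -1.36, 0.55, 0.345, -0.45, 0, 0, 0, -1.53, 0.55, 0.388, -0.509, 0, 0, 0, -1.687, 0.55, 0.388, -0.509, 0, 0, 0, -1.687, 0.55, 0.388, -0.509, 0, 0, 0, -1.687, 0.55]
}}

```text
t: 33.62
tool_pos: [0.4678, 0.3388, 0.2489]
orientation: [-1.349, -2.835, 0.005]
force: [0.4, -1.1, -0.2]
opening: 0.051
gripper_force: 0.0
```

```bash
python3 find.py w14 .106 .125 .52 .27 .12;python3 -c "
from h import *
plan(.4700,.3371,.111,129)"
```

```text
853 encl [469.9 337.3] 15.1 rect [470.1 337.8] [29.1 28.9] 39.5 mean [469.4 338.3 113.7] z95 0.115
178 encl [495.1 306.4] 10.6 rect [494.9 306.5] [20.3 20.6] 85.3 mean [495.  306.5 110. ] z95 0.112
186 encl [520.4 275.3] 10.7 rect [520.3 275.4] [20.3 20.6] 21.4 mean [520.2 275.5 109.7] z95 0.1118
169 encl [570.7 213.4] 10.8 rect [570.7 213.6] [19.8 20.9] 54.3 mean [571.1 213.1 109.7] z95 0.1116
33.675 [0.4682 0.3377 0.2495] [ 1.17 -0.39  0.35] 0.05102941981045681 0.0
plan [-0.0016  0.0014  0.1385] [-0.0029  0.0001  0.0007] dist 0.138 a now 129.04
```

Request:
{"op": "move_arm", "data": {
  "deltas": [-0.0015, 0.001, 0.05, 0, 0, 0, 0.55, -0.0015, 0.001, 0.1, 0, 0, 0, 0.55, -0.0015, 0.001, 0.13, 0, 0, 0, 0.55, -0.0015, 0.001, 0.139, 0, 0, 0, 0.55, -0.0015, 0.001, 0.139, 0, 0, 0, 0.55, -0.0015, 0.001, 0.139, 0, 0, 0, 0.22, -0.0015, 0.001, 0.139, 0, 0, 0, 0.22, -0.0015, 0.001, 0.139, 0, 0, 0, 0.22, -0.0015, 0.001, 0.139, 0, 0, 0, 0.22],
  "squeeze": 8
}}

```text
t: 34.8
tool_pos: [0.4712, 0.3384, 0.1134]
orientation: [1.35, 2.835, 0.002]
force: [0.8, -0.8, 6.4]
opening: 0.0295
gripper_force: 8.0
```

Request:
{"op": "move_arm", "data": {
  "deltas": [0, 0, -0.01, 0, 0, 0, 0.22, 0, 0, -0.02, 0, 0, 0, 0.22, 0, 0, -0.035, 0, 0, 0, 0.22, 0, 0, -0.07, 0, 0, 0, 0.22, 0, 0, -0.12, 0, 0, 0, 0.22, 0, 0, -0.155, 0, 0, 0, 0.22]
}}

```text
t: 35.55
tool_pos: [0.471, 0.3382, 0.2708]
orientation: [1.35, 2.835, 0.004]
force: [-0.1, 0.1, -0.0]
opening: 0.0297
gripper_force: 8.0
```

```bash
python3 -c "
from h import *
plan(.40,-.27,.26,32.4)"
```

```text
plan [-0.4274 -0.4386  0.0097] [ 0.0027 -0.0023  1.6874] dist 0.612 a now 129.08
```

Request:
{"op": "move_arm", "data": {
  "deltas": [-0.04, -0.04, 0, 0, 0, 0.16, 0.22, -0.08, -0.08, 0, 0, 0, 0.32, 0.22, -0.12, -0.12, 0, 0, 0, 0.48, 0.22, -0.16, -0.165, 0, 0, 0, 0.64, 0.22, -0.2, -0.205, 0, 0, 0, 0.8, 0.22, -0.24, -0.245, 0, 0, 0, 0.96, 0.22, -0.28, -0.285, 0, 0, 0, 1.12, 0.22, -0.32, -0.33, 0, 0, 0, 1.28, 0.22, -0.36, -0.37, 0, 0, 0, 1.44, 0.22, -0.4, -0.41, 0.01, 0, 0, 1.6, 0.22, -0.427, -0.439, 0.01, 0, 0, 1.687, 0.22, -0.427, -0.439, 0.01, 0, 0, 1.687, 0.22]
}}

```text
t: 37.05
tool_pos: [0.3981, -0.2725, 0.2577]
orientation: [3.018, 0.87, -0.0]
force: [0.3, 0.7, 0.0]
opening: 0.0298
gripper_force: 8.0
```

```bash
python3 find.py w15 .026 .05 .47 -.26 .08;python3 wells.py w15 .46 -.27;python3 -c "
from h import *
plan(.4028,-.3069,.034,32.4)"
```

```text
1154 encl [ 517.  -234.1] 20.2 rect [ 516.6 -234.1] [39.  38.6] 26.4 mean [ 516.6 -234.    33.7] z95 0.0352
537 encl [ 440.8 -283.2] 14.7 rect [ 441.2 -283.3] [28.5 28.5] 32.4 mean [ 441.1 -283.    33.9] z95 0.0352
37.1 [ 0.3985 -0.271   0.2577] [-0.16  0.58 -0.78] 0.029705873411056075 8.00008139340207
334 [ 519.4 -233.1] 24.0 [ 521.  -229.    10.2]
864 [ 477.7 -259.5] 19.0 [ 478.  -259.5   10. ]
206 [ 440.4 -283.2] 18.9 [ 441.5 -277.    10.1]
713 [ 402.9 -306.7] 18.9 [ 402.7 -307.1   10.1]
599 [ 365.3 -330.8] 18.7 [ 366.3 -331.2   10. ]
plan [-0.0156  0.0326  0.2237] [-0.     -0.0002 -0.0014] dist 0.227 a now 32.32
```

Request:
{"op": "move_arm", "data": {
  "deltas": [-0.016, 0.0325, 0.05, 0, 0, 0, 0.22, -0.016, 0.0325, 0.1, 0, 0, 0, 0.22, -0.016, 0.0325, 0.15, 0, 0, 0, 0.22, -0.016, 0.0325, 0.195, 0, 0, 0, 0.22, -0.016, 0.0325, 0.215, 0, 0, 0, 0.22, -0.016, 0.0325, 0.222, 0, 0, 0, 0.22, -0.016, 0.0325, 0.222, 0, 0, 0, 0.22, -0.016, 0.0325, 0.222, 0, 0, 0, 0.22]
}}

```text
t: 38.1
tool_pos: [0.4039, -0.3068, 0.0368]
orientation: [3.014, 0.877, 0.002]
force: [0.9, -0.4, -0.3]
opening: 0.0298
gripper_force: 8.0
```

Request:
{"op": "move_arm", "data": {
  "deltas": [-0.001, 0, 0.002, 0, 0, 0, 0.22, -0.001, 0, 0.0035, 0, 0, 0, 0.22, -0.001, 0, 0.0035, 0, 0, 0, 0.22]
}}

```text
t: 38.48
tool_pos: [0.4025, -0.3075, 0.0328]
orientation: [3.015, 0.876, 0.001]
force: [-1.6, 1.3, 6.1]
opening: 0.0296
gripper_force: 8.0
```

Request:
{"op": "move_arm", "data": {
  "deltas": [0, 0, 0, 0, 0, 0, 0.4, 0, 0, 0, 0, 0, 0, 0.5, 0, 0, 0, 0, 0, 0, 0.5, 0, 0, -0.04, 0, 0, 0, 0.55, 0, 0, -0.1, 0, 0, 0, 0.55, 0, 0, -0.16, 0, 0, 0, 0.55, 0, -0.06, -0.22, 0, 0, 0, 0.55, 0, -0.1, -0.28, 0, 0, 0, 0.55, 0, -0.1, -0.28, 0, 0, 0, 0.55]
}}

```text
t: 39.6
tool_pos: [0.3482, -0.2217, 0.3149]
orientation: [3.013, 0.877, 0.004]
force: [1.2, -0.1, -0.4]
opening: 0.0509
gripper_force: 0.0
```

```bash
python3 find.py w16 .026 .05 .46 -.27 .12
python3 - <<'E'
from h import *
im,d,K,W=cam("side");save("s2",im)
E
```

```text
904 encl [ 516.9 -234. ] 20.3 rect [ 516.  -233.4] [39.3 38.6] 37.2 mean [ 516.  -233.4   33.5] z95 0.0352
439 encl [ 440.8 -283.3] 15.0 rect [ 440.7 -282.9] [28.6 28.8] 19.5 mean [ 440.6 -282.4   33.6] z95 0.0354
407 encl [ 403.1 -307.1] 15.0 rect [ 403.1 -306.9] [28.6 29.4] 6.2 mean [ 403.1 -306.2   33.6] z95 0.0351
39.65 [ 0.3484 -0.2212  0.3179] [ 1.08 -0.63  4.06] 0.051266072656207015 0.0
```

View pics/w16.png

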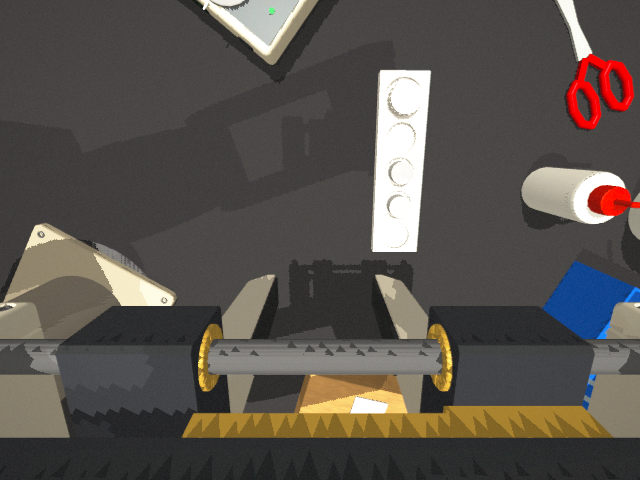

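View pics/s2.png

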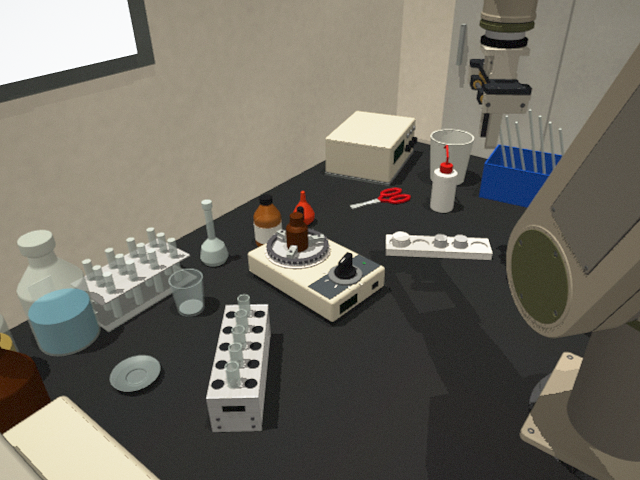

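The wrist picture shows the jar's cap in the large well at (405,97) and the tube caps in two small wells at (401,172) and (400,206). The side picture shows the jar upright in the chuck at (298,235), the knob turned, and all five tubes open.

```bash
python3 -c "
from plant import robot
print(robot.close_job())"
```

```text
the job is handed in; nothing more can be done
None
```

The job is handed in, though the hand-in call gave no verdict: the jar stands clamped in the chuck, the speed knob is at about half-way (1.30 rad), and the jar's cap and both tube caps sit upright in their own tray wells.

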